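# Free the pusher from its quick-release holder and square the counting plates for scanning

### The arm

A 6-joint arm with a two-finger parallel gripper is mounted at the origin on the work surface. World frame = base frame: x ahead of the robot, y to its left, z up, the work surface at z = 0. Lengths are in m, angles in rad, forces in N, time in s.
With the tool pointing down it reaches from about 0.3 to 0.875 m from the base axis. Payload 6.4 kg.
Tool frame: the origin (TCP) lies on the front face of the gripper's body, between the roots of the fingers; the fingertips stand 64 mm ahead of it and the grasp point (between the pads) lies 45 mm ahead of it; z points along the fingers, y is the line along which they close (so a half turn about z gives the same grasp; the last joint's range is limited). The gripper opens to 88 mm and grips with 3 to 60 N. Pads are 18 mm wide; open, the fingers measure 123 mm over their backs; the gripper's body (75 mm by 187 mm) begins 45 mm behind the grasp point.
Start: joints at [0.979, 0.181, 1.607, -0, 1.354, -0.206], TCP at [0.216, 0.533, 0.303] pointing down, gripper open.
Joint ranges: [-2.99, 2.99], [-0.89, 2.07], [0.3, 2.58], [-1.14, 4.28], [0, 2.63], [-3.12, 3.12]. Speed limits (rad/s): [2.57, 2.57, 3.01, 3.14, 3.14, 3.14].

### API

Orientations are given as a rotation vector (axis times angle).
In Python, from workcell import bot gives the robot as it stands. Calls block until the motion is done:
- bot.move_pose(position, orientation): joint-space move of the TCP to a pose.
- bot.move_l(position, frame=None, rate=0.15): straight line of the TCP; frame=None keeps the orientation; rate is the mean speed in m/s.
- bot.movej(angles): joint-space move.
- bot.open_gripper() and bot.grasp(grasp_force=None): open the fingers fully, or close them until they stop; grasp_force is the grip in N (None keeps the last).
- bot.pause(seconds).
- bot.inverse_kinematics(position, orientation): joint angles nearest the present ones, or None.
- bot.observe(): the state.
- bot.grab_frame(name): name is "scene" or "top" or "wrist"; returns a dict with "image" (480x640x3 uint8, blue, green, red), "vertical_fov" (degrees; the focal length in pixels is half the picture's height over the tangent of half this angle, whatever the lens; pixels are square), "cx", "cy" (the principal point, pixels), "xyz" and "orientation" of the camera in the world. Camera axes: x right, y down, z forward; pixel columns grow to the right and rows downward; lengths in m; the calibration is good to about 2 mm. A picture is of the moment at which its call begins. There is no depth.
A pose or a line that the arm cannot do raises bot.PlanningError and nothing moves.
- bot.job_done(): hands the job in; it is judged then, once.
The state is a dict: "time": time; "q": joint angles; "joint_vel": joint speeds; "tau": joint torques, N m; "eef_pos": TCP position; "ee_rot": TCP orientation; "force": force on the tool from outside, world axes, zero at the start; "moment": the same for the moment, N m; "gripper_width": opening from 0.0 (shut) to 1.0 (fully open); "grasp_force": force on a finger pad.
Only numpy, scipy, OpenCV 4.12 (cv2) and the standard library are available. Lean on these libraries where they do the work, as an engineer would, in place of code of your own. Each camera call takes 0.05 s, during which the arm holds its last target. There are 200 camera calls.

### The job

Pull up the sprung collar of the quick-release holder, draw the plate pusher out, and with its nose nudge each glass counting plate on the scanner's carriage until the plate touches both edges (far and left) of its own corner, never touching the plates with the fingers. Then stand the pusher nose down in the lid of the wash pot, and slide the carriage fully in under the scan head with all the plates still square in their corners. Leave everything else on the bench where it is.

Things in the scene. Friction and masses are not known exactly. Their poses are not given: they have to be found in the camera images.
- collar (a joint): Height of the holder's sprung collar: 0 m = down, locked (rest), 0.012 = fully pulled up. Its spring draws it down with 3 to 7 N. Above 0.008 the lock inside is clear and an ejector lifts the pusher 8 mm out; the collar then stays partly up (about 0.007) when let go, until the pusher is drawn out. While it is down the pusher cannot be drawn.
- collar_mid (a point): Centre of the collar, on its axis, z up: a ribbed aluminium ring, 46 mm outside diameter, 30 mm tall, round the pusher. It moves with the collar; at rest it is 53 mm above the bench and the collar's top 68 mm. The holder is a screwed-down 90 x 90 x 10 mm dark plate carrying a grey 50 mm round body and the collar.
- pusher_mid (a point): Centre of the plate pusher, on its axis, half-way along its 86 mm; z from nose to handle. From the tip up: white nose 12 mm diameter, 40 long; steel shoulder disc 32 mm diameter, 6 thick; black round handle 20 mm diameter, 40 long. About 0.1 kg. At the start it stands nose down, locked in the holder, handle 30 mm proud of the collar, nose 40 mm deep.
- carriage (a joint): The scanner's flat aluminium carriage (160 x 320 x 10 mm), sliding away from the robot, along the scanner's x. 0 m = out (start), 0.12 = fully in under the scan head, against the stop. Moves with about 8 N friction and stays where it is left.
- carriage_handle (a point): On the carriage's handle, a black upright bar 10 mm thick (x) by 60 mm long (y), standing 35 mm above the carriage's top along its near edge; this point is its centre, 10 mm below the bar's top and 25 mm above the carriage's top. Axes: x is the sliding direction (inwards), y along the bar to the left, z up.
- scanner: The white colony scanner, 340 (x) x 350 (y) x 125 mm high; origin at the centre of its underside on the bench; x points away from the robot, y to the left. Its head overhangs the inner part from 35 mm beyond the origin outwards, underside 75 mm, top 125 mm above the bench, with a clear window in its top.
- pot_mouth (a point): Centre of the hole in the wash pot's grey lid, at the lid's top, 60 mm above the bench. The white pot (76 mm diameter, fixed) has a round hole 20 mm across in its lid, open 54 mm deep; the pusher's shoulder rests on the lid with the nose hanging inside (pusher centre on the axis, 3 mm above this point).
- plate_left_mid (a point): Centre (half-way up) of the left glass counting plate, 50 x 50 x 8 mm, 50 g, lying flat on the carriage in the left bay (seen by the robot); x, y along its edges. May be absent.
- home_left (a point): Where the centre of the left plate is when it touches both edges of its corner; carriage axes: x inwards, y left, z up. Its far edge (25 mm in +x) is a dark fence 6 mm high along the carriage; its left edge (25 mm in +y) a dark stop 3.5 mm high, 20 mm wide (y), 45 mm long (x) from the fence. Bays repeat every 100 mm in y; a like stop ends the row on the right. The carriage's top is 4 mm below this point.
- plate_middle_mid (a point): Centre (half-way up) of the middle glass counting plate, 50 x 50 x 8 mm, 50 g, lying flat on the carriage in the middle bay (seen by the robot); x, y along its edges. May be absent.
- home_middle (a point): Where the centre of the middle plate is when it touches both edges of its corner; carriage axes: x inwards, y left, z up. Its far edge (25 mm in +x) is a dark fence 6 mm high along the carriage; its left edge (25 mm in +y) a dark stop 3.5 mm high, 20 mm wide (y), 45 mm long (x) from the fence. Bays repeat every 100 mm in y; a like stop ends the row on the right. The carriage's top is 4 mm below this point.
- plate_right_mid (a point): Centre (half-way up) of the right glass counting plate, 50 x 50 x 8 mm, 50 g, lying flat on the carriage in the right bay (seen by the robot); x, y along its edges. May be absent.
- home_right (a point): Where the centre of the right plate is when it touches both edges of its corner; carriage axes: x inwards, y left, z up. Its far edge (25 mm in +x) is a dark fence 6 mm high along the carriage; its left edge (25 mm in +y) a dark stop 3.5 mm high, 20 mm wide (y), 45 mm long (x) from the fence. Bays repeat every 100 mm in y; a like stop ends the row on the right. The carriage's top is 4 mm below this point.
- dishes_a: Bystander, to be left alone: stack of four round green culture dishes, 91 mm across, 64 mm high; origin at its underside's centre.
- dishes_b: Bystander, to be left alone: stack of three such dishes, 48 mm high; origin at its underside's centre.
- dish_one: Bystander, to be left alone: a single such dish, 16 mm high; origin at its underside's centre.
- amber_bottle: Bystander, to be left alone: amber bottle, 66 mm across, 150 mm high, blue cap; origin at its underside's centre.
- wash_bottle: Bystander, to be left alone: white bottle, 64 mm across, 170 mm high; origin at its underside's centre.
- tube_rack: Bystander, to be left alone: white rack with holes, 60 x 130 x 35 mm; origin at its underside's centre.
- pen: Bystander, to be left alone: blue pen lying, 10 mm thick, 140 mm long; origin at its underside's centre.
- beaker: Bystander, to be left alone: glass beaker, 70 mm across, 80 mm high; origin at its underside's centre.
- plate_left: The left plate, origin at its underside's centre.
- plate_middle: The middle plate, origin at its underside's centre.
- plate_right: The right plate, origin at its underside's centre.
Things that resemble listed ones, but are neither listed nor needed, are in the scene too. What is shaped like the plate_middle but purple is not meant.

How it is judged:
On the way, in this order (a step that is already met when the one before it is completed fails the run):
1. the collar is pulled up and the pusher released (value of joint collar above 0.007 m), for 0.1 s.
2. the pusher is drawn out of the holder (height (world z) of pusher_mid above 0.115 m), for 0.1 s.
3. every plate present sits square in its corner (x of plate_left_mid in the frame of home_left between -0.0025 and 0.0025 m and y of plate_left_mid in the frame of home_left between -0.0025 and 0.0025 m and angle between the x axis of plate_left_mid and the x axis of home_left, either way round below 0.05 rad and z of plate_left_mid in the frame of home_left below 0.002 m and x of plate_middle_mid in the frame of home_middle between -0.0025 and 0.0025 m and y of plate_middle_mid in the frame of home_middle between -0.0025 and 0.0025 m and angle between the x axis of plate_middle_mid and the x axis of home_middle, either way round below 0.05 rad and z of plate_middle_mid in the frame of home_middle below 0.002 m and x of plate_right_mid in the frame of home_right between -0.0025 and 0.0025 m and y of plate_right_mid in the frame of home_right between -0.0025 and 0.0025 m and angle between the x axis of plate_right_mid and the x axis of home_right, either way round below 0.05 rad and z of plate_right_mid in the frame of home_right below 0.002 m), for 0.2 s.
4. the pusher stands in the wash pot's lid (horizontal distance between pusher_mid and pot_mouth below 0.01 m and z of pusher_mid in the frame of pot_mouth between -0.004 and 0.006 m and angle between pusher_mid's own z axis and vertical below 0.15 rad), for 0.2 s.
5. the carriage is fully in (value of joint carriage above 0.116 m), for 0.2 s.
At the end, for the whole second after the job is handed in: Each plate present is within 2.5 mm of touching both edges of its corner and within 0.05 rad of square with it, flat on the carriage; the pusher stands upright (within 0.15 rad) in the pot's lid with its shoulder down on it; the carriage is in to within 4 mm (all of step 3 and all of step 4 and value of joint carriage above 0.116 m).
It fails at once if the fingers touch a plate (contact force between any of plate_left, plate_middle, plate_right and the fingers above 0.5 N).
It fails at once if something else on the bench is moved more than 30 mm (distance of any of dishes_a, dishes_b, dish_one, amber_bottle, wash_bottle, tube_rack, pen, beaker from where it was at the start of the episode above 0.03 m).
Of plate_left, plate_middle, plate_right only 2 to 3 are there at a start; the rules pass over those that are not, and their reading is None.
At some moment in a run one of plate_left, plate_middle, plate_right may be knocked a few centimetres aside while the robot is not near it.
It also fails if it takes over 210 s, if anything falls off the work surface, if the arm or the gripper's body presses on something with over 40 N, if the wrist force passes 120 N, or if a joint passes its speed limit or range.

## Working session

There is one attempt and no reset: what is moved stays moved. The work goes in short steps, each a Python script; the robot and the scene stay as the last script left them, time stands still between calls to the robot, and variables do not carry over. Pictures are saved under pics/ and viewed, at most 14 in all, crops included, and the job is handed in when it is done.

```bash
ls; mkdir -p pics; cat > h.py <<'E'
import numpy as np, cv2
from scipy.spatial.transform import Rotation as R
from workcell import bot
def grab(n,save=None):
    f=bot.grab_frame(n)
    if save: cv2.imwrite('pics/'+save,f['image'])
    return f
def cam(f):
    fl=240/np.tan(np.radians(f['vertical_fov'])/2)
    return fl,R.from_rotvec(f['orientation']) if len(f['orientation'])==3 else R.from_quat(f['orientation']),np.array(f['xyz'])
def ray(f,uv,z):
    fl,r,p=cam(f); uv=np.atleast_2d(np.array(uv,float))
    d=r.apply(np.c_[(uv[:,0]-f['cx'])/fl,(uv[:,1]-f['cy'])/fl,np.ones(len(uv))])
    return p+d*((z-p[2])/d[:,2])[:,None]
def proj(f,P):
    fl,r,p=cam(f); c=r.inv().apply(np.atleast_2d(P)-p)
    return np.c_[c[:,0]/c[:,2]*fl+f['cx'],c[:,1]/c[:,2]*fl+f['cy']]
def down(yaw):  # tool down, tool y axis at angle yaw from world y
    return (R.from_euler('z',yaw)*R.from_rotvec([0,np.pi,0])).as_rotvec()
E
python3 - <<'E'
from h import *
for n in ['top','scene']:
    f=grab(n,n+'0.png'); print({k:v for k,v in f.items() if k!='image'})
print(bot.observe())
E
```

```text
pics
{'vertical_fov': 46.60661405373568, 'cx': 323.7042393170475, 'cy': 238.80007566661007, 'xyz': array([ 0.42075247, -0.0019353 ,  1.20097646]), 'orientation': array([-2.1438235 ,  2.19487278, -0.13093042])}
{'vertical_fov': 49.74427338543304, 'cx': 320.40253756924653, 'cy': 240.2136525512002, 'xyz': array([ 1.34001507, -0.4855944 ,  1.05937008]), 'orientation': array([-2.13556685, -1.20999421,  0.47569573])}
{'time': 0.1, 'q': array([ 9.78707886e-01,  1.81440507e-01,  1.60787651e+00, -1.87037689e-05,
        1.35377162e+00, -2.06314389e-01]), 'joint_vel': array([ 0.00063894, -0.00224265, -0.00332843,  0.0012322 , -0.00221015,
        0.00125996]), 'tau': array([-1.72815526e-03, -4.34821057e+01, -3.42698729e+01,  7.02386303e-02,
        3.40499869e-02, -8.84333417e-05]), 'eef_pos': array([0.21614611, 0.53243344, 0.30193012]), 'ee_rot': array([-6.02107262e-01, -3.08277782e+00,  2.17588081e-03]), 'force': array([-0.33533922, -0.12230238, -0.06176636]), 'moment': array([-0.05006471, -0.00105732,  0.04148966]), 'grasp_force': 0.0, 'gripper_width': 1.0020373314494262}
```

View pics/top0.png

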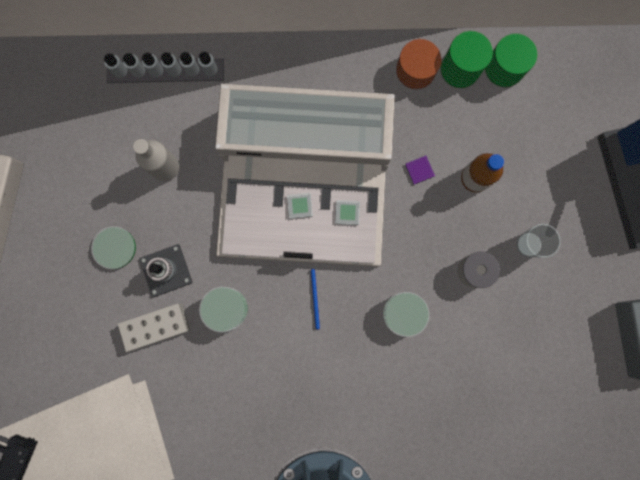

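View pics/scene0.png

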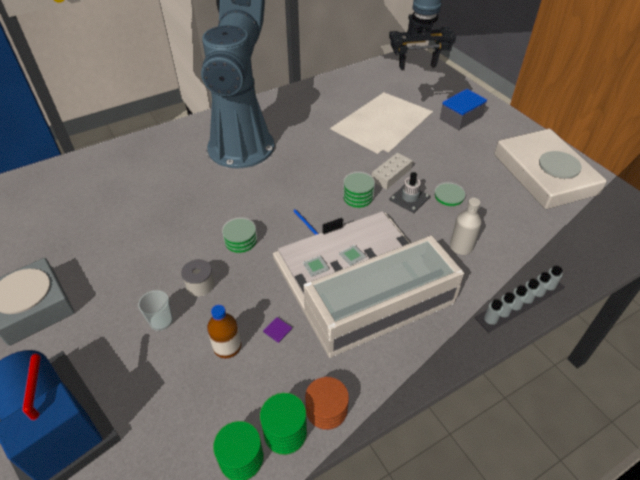

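Top view: holder at about (160,268), pot (481,270), plates at (300,205) in the middle bay and (347,212) in the right bay. The left bay is empty. Carriage handle at (298,256) with the pen just below it. Next I'll take wrist close-ups.

```bash
python3 - <<'E'
from h import *
f=grab('top')
h=ray(f,[160,268],0.09)[0]; pot=ray(f,[481,270],.06)[0]; s=ray(f,[300,220],.03)[0]
print(h,pot,s)
print('scanner front corners',ray(f,[[220,258],[381,264],[392,160],[217,150]],.03))
for n,p in [('h',h),('s',s),('p',pot)]:
    z=.34
    bot.move_pose([p[0]-.07,p[1],z],down(0)); bot.pause(.3)
    o=bot.observe(); print(n,o['eef_pos'],o['q'],o['time'])
    w=grab('wrist','w_%s.png'%n); c=cam(w); print(c[0],c[2],c[1].as_matrix()[:,2])
    import pickle; pickle.dump(w,open('w_%s.pkl'%n,'wb'))
    print(proj(w,p))
E
```

```text
[0.49269457 0.31212005 0.09      ] [ 0.47508045 -0.33651476  0.06      ] [0.5915366  0.03374056 0.03      ]
scanner front corners [[ 0.51466825  0.20343817  0.03      ]
 [ 0.49409993 -0.13492857  0.03      ]
 [ 0.71733509 -0.16651998  0.03      ]
 [ 0.74746399  0.20904412  0.03      ]]
h [0.42223914 0.31275342 0.33986113] [ 4.11391268e-01  3.88369764e-02  1.68702176e+00  4.86528506e-05
  1.41598100e+00 -1.16061098e+00] 1.6167
355.97453334197536 [0.35245063 0.31241749 0.422562  ] [ 0.27327432  0.00096573 -0.96193566]
[[316.40343912 280.61323774]]
s [0.52144501 0.03466022 0.34004696] [-1.61015396e-01  3.19050839e-02  1.69379527e+00  4.18779928e-05
  1.41582449e+00 -1.73341050e+00] 3.1
355.97453334197536 [0.4516353  0.03428676 0.42271076] [ 0.27357458  0.00114915 -0.96185011]
[[316.17498807 260.07866176]]
p [ 0.40552878 -0.3359195   0.34001972] [-9.17402482e-01  4.12002987e-02  1.68425447e+00 -8.83224924e-07
  1.41611333e+00 -2.48948709e+00] 4.8917
355.97453334197536 [ 0.3357205  -0.33626919  0.42271034] [ 0.2735782   0.00099558 -0.96184925]
[[316.47054907 268.88800393]]
```

```bash
python3 - <<'E'
import cv2,numpy as np
a=cv2.imread('pics/w_h.png');b=cv2.imread('pics/w_p.png')
cv2.imwrite('pics/hp.png',np.hstack([a[60:460,120:520],b[60:460,120:520]]))
E
```

```text
(no output)
```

View pics/hp.png

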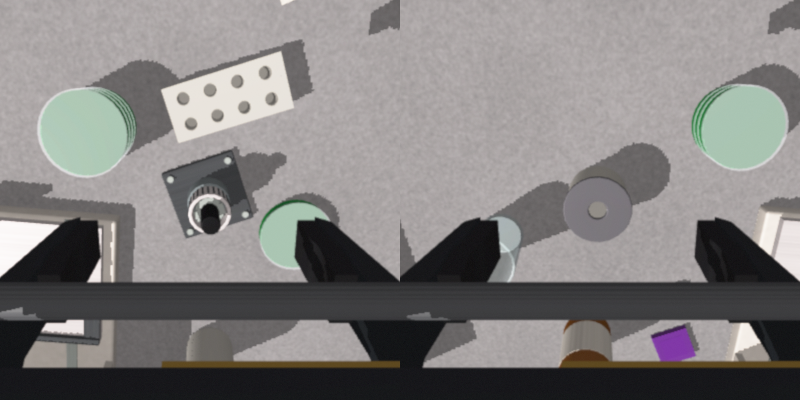

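View pics/w_s.png

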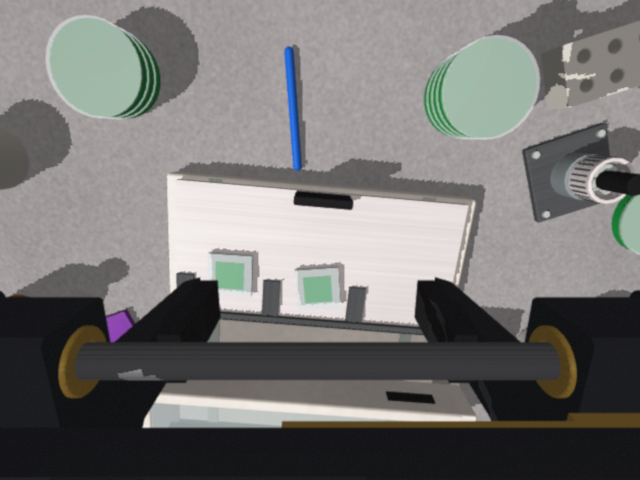

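The wrist views show the holder and collar top at about (329,275) in its full frame, and the pot hole at about (317,270). In the scanner frame, the right plate is at (232,272), the middle plate at (320,286), the stops at (186,275), (271,297) and (356,303), and the carriage handle at (323,200).

```bash
python3 - <<'E'
from h import *
import pickle
w=pickle.load(open('w_h.pkl','rb'))
print('screws',ray(w,np.array([[170,180],[228,160],[245,214],[189,232]])+[120,60],.01).mean(0))
print('collar top',ray(w,[329,275],.068),'handle top',ray(w,[330,285],.098))
p=pickle.load(open('w_p.pkl','rb'))
g=cv2.cvtColor(p['image'],cv2.COLOR_BGR2GRAY); print(g[255:285,300:335:3])
s=pickle.load(open('w_s.pkl','rb'))
for z in (.025,.035,.045):
    P=ray(s,[[181,275],[262,296],[347,302],[219,316],[418,327],[297,192],[352,198]],z); print(z,np.round(P,4).tolist(), np.linalg.norm(P[2]-P[1]))
E
```

```text
screws [0.49545932 0.32620723 0.01      ]
collar top [[0.49550587 0.32555027 0.068     ]] handle top [[0.49397002 0.32553178 0.098     ]]
[[123 123 123 122 123 122 122 122 121 121 122 122]
 [123 123 122 123 121 122 121 122 122 121 121 121]
 [123 123 122 122 122 122 122 121 122 122 121 122]
 [123 123 122 122 121 122 123 121 121 123 122 121]
 [122 122 121 120 121 122 122 121 121 122 122 121]
 [121 123 122 121 121 121 123 122 121 121 122 122]
 [122 123 121 122 122 128 131 124 120 121 122 122]
 [122 122 122 122 123 137 138 133 123 123 122 121]
 [122 122 122 121 134 142 142 141 126 122 121 121]
 [122 122 122 120 141 142 142 143 133 122 122 121]
 [122 121 122 118 142 142 142 143 136 123 121 122]
 [122 122 121 118 141 142 142 143 140 127 121 122]
 [122 121 121 126 141 142 143 142 142 132 121 121]
 [122 122 120 135 143 143 142 142 142 133 121 121]
 [121 122 118 139 143 142 142 142 143 145 121 121]
 [122 123 118 132 142 142 141 142 142 143 122 121]
 [122 122 118 123 142 143 142 142 141 135 121 121]
 [122 121 120 118 142 142 142 142 141 132 121 122]
 [123 122 120  98 143 142 142 142 135 131 12
[... 478 characters left out ...]
0 121 121 121 122 121 122 121 122 120]
 [123 122 121 121 121 122 121 122 121 121 121 120]]
0.025 [[0.6124, -0.1281, 0.025], [0.6398, -0.0323, 0.025], [0.6477, 0.0715, 0.025], [0.6669, -0.0867, 0.025], [0.682, 0.1613, 0.025], [0.5125, 0.0122, 0.025], [0.5192, 0.0741, 0.025]] 0.10411947123095244
0.035 [[0.6084, -0.1241, 0.035], [0.635, -0.0306, 0.035], [0.6428, 0.0706, 0.035], [0.6615, -0.0836, 0.035], [0.6762, 0.1581, 0.035], [0.5109, 0.0127, 0.035], [0.5175, 0.0731, 0.035]] 0.10150150152128853
0.045 [[0.6043, -0.12, 0.045], [0.6303, -0.0289, 0.045], [0.6378, 0.0697, 0.045], [0.656, -0.0806, 0.045], [0.6704, 0.1549, 0.045], [0.5094, 0.0133, 0.045], [0.5158, 0.0721, 0.045]] 0.09888353181162467
```

```bash
python3 - <<'E'
from h import *
X,Y=.4952,.3258
bot.move_pose([X,Y,.22],down(0))
bot.move_l([X,Y,.109],rate=.1)
bot.grasp(35); bot.pause(.3)
o=bot.observe(); print(o['gripper_width'],o['grasp_force'],o['force'],o['eef_pos'])
bot.move_l([X,Y,.1225],rate=.03); bot.pause(.4)
o=bot.observe(); print(o['gripper_width'],o['force'],o['eef_pos'])
grab('wrist','w1.png')
bot.open_gripper(); bot.pause(.2)
bot.move_l([X,Y,.20],rate=.1); bot.pause(.2)
f=grab('wrist','w2.png'); import pickle; pickle.dump(f,open('w2.pkl','wb'))
print(bot.observe()['time'])
for z in(.068,.098,.106): print(proj(f,[X,Y,z]))
E
```

```text
0.5098263325321153 35.00008460375007 [ 0.05650936  1.41375425 -0.18531049] [0.49521528 0.32590075 0.10903394]
0.5070106541105636 [  7.15185125   5.96616729 -16.48693352] [0.49512152 0.32584836 0.12113307]
12.8417
[[317.63921265 251.43965509]]
[[317.73356677 268.41112068]]
[[317.76361301 273.81553352]]
```

View pics/w2.png

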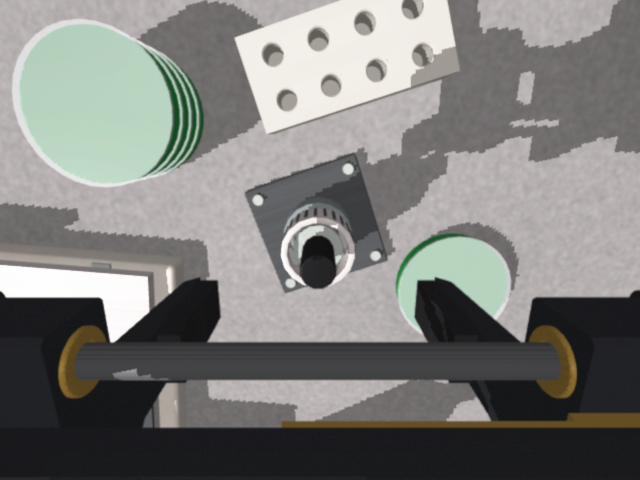

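The collar was pulled to its stop, and the handle stands centred at about (318,265). Next: grip the handle and draw it out.

```bash
python3 - <<'E'
from h import *
X,Y=.4952,.3258
bot.move_l([X,Y,.143],rate=.1)
bot.grasp(30); bot.pause(.3)
o=bot.observe(); print(o['gripper_width'],o['force'])
bot.move_l([X,Y,.150],rate=.03); o=bot.observe(); print(o['gripper_width'],o['force'])
if abs(o['force'][2])<15:
    bot.move_l([X,Y,.26],rate=.1); bot.pause(.3)
    o=bot.observe(); print(o['gripper_width'],o['force'],o['time'])
    bot.move_pose([.50,.16,.30],down(0))
    w=grab('wrist','w3.png'); t=grab('top','t3.png'); grab('scene','s3.png')
E
```

```text
0.21744367936312484 [ 0.19142175  0.60513201 -0.12918468]
0.21488850609285107 [ 1.56854371 -0.29705129 -1.31970658]
0.2148144879478338 [-0.34229975 -0.32650463 -0.44731985] 16.8417
```

View pics/w3.png

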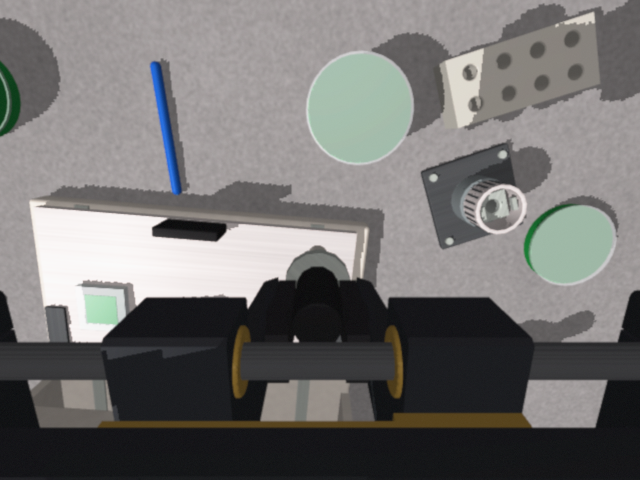

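The pusher is drawn and gripped square. Next: touch the nose down on the empty left bay to get the height, then fit the fence and stops from the earlier scanner picture.

```bash
python3 - <<'E'
from h import *
import pickle
bot.move_pose([.575,.13,.21],down(0))
bot.move_l([.575,.13,.172],rate=.08); bot.pause(.3)
b=bot.observe()['force'][2]; z=.172
while z>.148:
    z-=.001; bot.move_l([.575,.13,z],rate=.02); bot.pause(.1); fz=bot.observe()['force'][2]-b
    if abs(fz)>1.5: break
print('contact cmd',z,fz,bot.observe()['eef_pos'],bot.observe()['time'])
bot.move_l([.575,.13,.21],rate=.1)
s=pickle.load(open('w_s.pkl','rb')); im=s['image']
g=cv2.cvtColor(im,cv2.COLOR_BGR2GRAY)
print('fence cols', {u:g[305:334:2,u].tolist() for u in (225,300,380)})
print('stop rows', {v:g[v,255:290:2].tolist() for v in (290,305)}, {v:g[v,338:370:2].tolist() for v in(295,310)})
E
```

```text
contact cmd 0.15899999999999997 6.029224660570549 [0.5755326  0.13002653 0.15987452] 23.7333
fence cols {225: [230, 226, 146, 97, 55, 87, 84, 79, 144, 147, 146, 146, 145, 144, 145], 300: [222, 227, 228, 226, 214, 163, 95, 57, 83, 74, 91, 144, 146, 145, 146], 380: [223, 223, 221, 221, 221, 221, 221, 220, 163, 101, 49, 85, 86, 83, 145]}
stop rows {290: [139, 187, 228, 226, 101, 83, 87, 82, 83, 87, 86, 86, 94, 145, 226, 228, 229, 229], 305: [232, 233, 233, 200, 83, 83, 84, 83, 83, 87, 85, 87, 126, 208, 230, 230, 229, 229]} {295: [193, 138, 142, 142, 184, 112, 81, 84, 82, 83, 85, 86, 86, 91, 183, 225], 310: [228, 227, 227, 223, 132, 82, 85, 83, 84, 85, 85, 86, 92, 141, 220, 222]}
```

```bash
cat > m.py <<'E'
from h import *
import pickle
ZC=.037
def frame():
    s=pickle.load(open('w_s.pkl','rb'))
    F=ray(s,[[225,309.3],[300,315],[380,321]],ZC)
    c=np.polyfit(F[:,1],F[:,0],1); yaw=-np.arctan(c[0])
    ex=np.array([np.cos(yaw),np.sin(yaw)]); ey=np.array([-ex[1],ex[0]])
    fx=F[:,:2].mean(0)@ex
    st=ray(s,[[262.7,298],[347,302]],ZC+.0035)[:,:2]@ey   # right faces of the stops
    hm={'right':np.array([fx-.025,st[0]-.025]),'middle':np.array([fx-.025,st[1]-.025])}
    return yaw,ex,ey,hm,F[:,:2]@ex,st
def plates(f):
    hsv=cv2.cvtColor(f['image'],cv2.COLOR_BGR2HSV)
    m=cv2.inRange(hsv,(55,60,60),(85,200,255)); out=[]
    yaw,ex,ey,hm,*_=frame()
    for c in cv2.findContours(m,cv2.RETR_EXTERNAL,cv2.CHAIN_APPROX_NONE)[0]:
        if cv2.contourArea(c)<200: continue
        P=ray(f,c[:,0,:],ZC+.008)[:,:2]; (r)=cv2.minAreaRect((np.c_[P@ex,P@ey]*1000).astype(np.float32))
        if 15<min(r[1])<40 and max(r[1])<45: out.append((np.array(r[0])/1000,r[1],(r[2]+45)%90-45))
    return out
def look(save=None):
    bot.move_pose([.60,.034,.34],down(0)); bot.pause(.3)
    f=grab('wrist',save); yaw,ex,ey,hm,*_=frame()
    res={}
    for p,sz,a in plates(f):
        for n in hm:
            if np.all(abs(p-hm[n])<[.13,.05]): res[n]=(np.round((p-hm[n])*1000,1),np.round(sz,1),round(a,1))
    return res
E
python3 - <<'E'
from m import *
print(frame()); print(look('w4.png')); print(bot.observe()['time'])
f=grab('wrist'); print(plates(f))
E
```

```text
(np.float64(-0.08276593926903741), array([ 0.99657685, -0.08267148]), array([0.08267148, 0.99657685]), {'right': array([ 0.63048482, -0.00137252]), 'middle': array([0.63048482, 0.09776159])}, array([0.65546704, 0.6555191 , 0.65546833]), array([0.02362748, 0.12276159]))
{'middle': (array([-13.9, -11.5]), array([30.4, 30.4]), 9.0), 'right': (array([-22.5, -13.3]), array([30.7, 29.9]), 0.1)}
25.4333
[(array([0.61664795, 0.08635475]), (30.5446834564209, 30.350303649902344), 9.236473083496094), (array([ 0.60792737, -0.01483657]), (30.591045379638672, 30.31296157836914), 0.22605109214782715)]
```

View pics/w4.png

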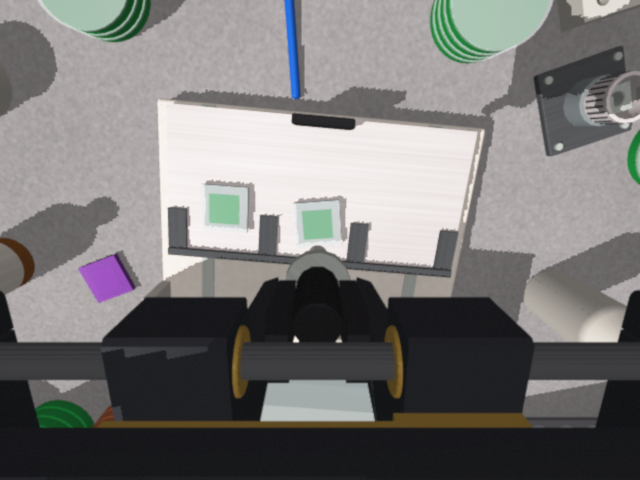

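Both plates are visible: middle at (318,224), turned about 9°, and right at (225,209). The left bay is empty. Both sit 1–2 cm off their corners. Starting the guarded pushes.

```bash
cat > push.py <<'E'
from m import *
yaw,ex,ey,hm,*_=frame(); O=down(yaw)
W=lambda c,z:np.r_[c[0]*ex+c[1]*ey,z]
ZP,ZU=.1625,.185
def go(c,z,rate=.1): bot.move_l(W(c,z),O,rate=rate)
def guarded(c,ax,end,thr=2.5,over=.004):
    """lower at c, push along carriage axis ax to coordinate end-6mm fast, then 1 mm steps till force"""
    d=[ex,ey][ax]; c=np.array(c)
    go(c,ZU); go(c,ZP,.06); bot.pause(.2); b=bot.observe()['force'][:2]@d
    if c[ax]<end-.006: c[ax]=end-.006; go(c,ZP,.03)
    F=0
    while c[ax]<end+over:
        c[ax]+=.0007; go(c,ZP,.015); bot.pause(.1); F=b-bot.observe()['force'][:2]@d
        if F>thr: break
    print('axis',ax,'end err mm',round((c[ax]-end)*1000,1),'F',round(F,2))
    c[ax]-=.012; go(c,ZP,.05); go(c,ZU)
def seat(n,off):
    h=hm[n]; p=h+np.array(off)/1000
    guarded([p[0]-.05,p[1]],0,h[0]-.031)
    guarded([h[0],p[1]-.031-.0065],1,h[1]-.031)
    guarded([h[0]-.04,h[1]],0,h[0]-.031)
E
python3 - <<'E'
from push import *
bot.move_pose(W(hm['middle']+[-.07,-.01],.24),O)
seat('middle',[-13.9,-11.5]); print(bot.observe()['time'])
print(look('w5.png'))
E
```

```text
axis 0 end err mm 2.4 F 2.83
axis 1 end err mm -1.8 F 3.24
axis 0 end err mm 2.4 F 2.74
44.9583
{'middle': (array([ 0.3, -2.8]), array([30.7, 29.7]), 5.6), 'right': (array([-22.4, -14. ]), array([30.6, 30.2]), 0.9)}
```

```bash
python3 -c "
import cv2;a=cv2.imread('pics/w5.png')[90:290,150:490];cv2.imwrite('pics/w5c.png',cv2.resize(a,None,fx=2.3,fy=2.3,interpolation=cv2.INTER_CUBIC))"
```

```text
(no output)
```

View pics/w5c.png

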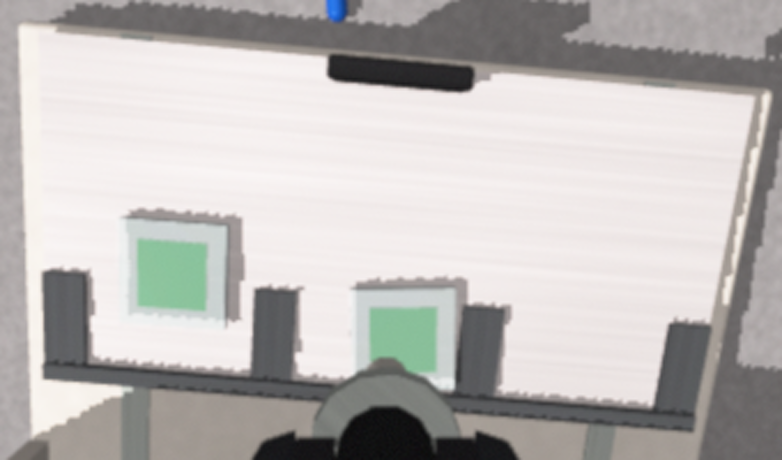

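The pusher's shoulder hides the lower edge of the middle plate's insert, near crop (385,370). The plate still looks a few degrees turned, with its far-right corner on the fence and a thin gap to its stop. I'll push again with higher thresholds and log the forces, then look from further in.

```bash
sed -i 's/bot.move_pose(\[.60,.034,.34\],down(0))/bot.move_pose([.65,.034,.34],down(0))/' m.py
sed -i "s/    F=0$/    F=0; log=[]/; s/        if F>thr: break/        log.append(round(F,1))\n        if F>thr: break/; s/'F',round(F,2))/log)/" push.py
python3 - <<'E'
from push import *
h=hm['middle']
bot.move_pose(W(h+[-.07,-.01],.24),O)
guarded([h[0]-.04,h[1]+.004],0,h[0]-.031,thr=5)
guarded([h[0]-.008,h[1]-.031-.009],1,h[1]-.031,thr=5.5)
guarded([h[0]-.04,h[1]+.004],0,h[0]-.031,thr=5)
r=look('w6.png');print(r,bot.observe()['time'])
a=cv2.imread('pics/w6.png')[40:240,150:490];cv2.imwrite('pics/w6c.png',cv2.resize(a,None,fx=2.3,fy=2.3,interpolation=cv2.INTER_CUBIC))
E
```

```text
axis 0 end err mm 4.5 [np.float64(0.1), np.float64(0.9), np.float64(-1.0), np.float64(-0.2), np.float64(0.0), np.float64(0.4), np.float64(-0.3), np.float64(0.3), np.float64(0.3), np.float64(0.5), np.float64(1.6), np.float64(2.1), np.float64(1.8), np.float64(2.6), np.float64(3.1)]
axis 1 end err mm 2.4 [np.float64(-0.2), np.float64(-0.5), np.float64(-1.2), np.float64(-0.6), np.float64(0.1), np.float64(0.5), np.float64(0.1), np.float64(0.6), np.float64(1.0), np.float64(3.5), np.float64(4.9), np.float64(5.8)]
axis 0 end err mm 4.5 [np.float64(-0.4), np.float64(-2.1), np.float64(-0.8), np.float64(-0.5), np.float64(-1.6), np.float64(-0.6), np.float64(-1.1), np.float64(-0.8), np.float64(-0.9), np.float64(-0.2), np.float64(-0.7), np.float64(-1.0), np.float64(-0.4), np.float64(0.3), np.float64(-0.8)]
{'middle': (array([-12.5, -28.1]), array([30.7, 30.5]), -0.4), 'right': (array([-22.5, -14.1]), array([30.6, 30.2]), 0.7)} 69.625
```

View pics/w6c.png

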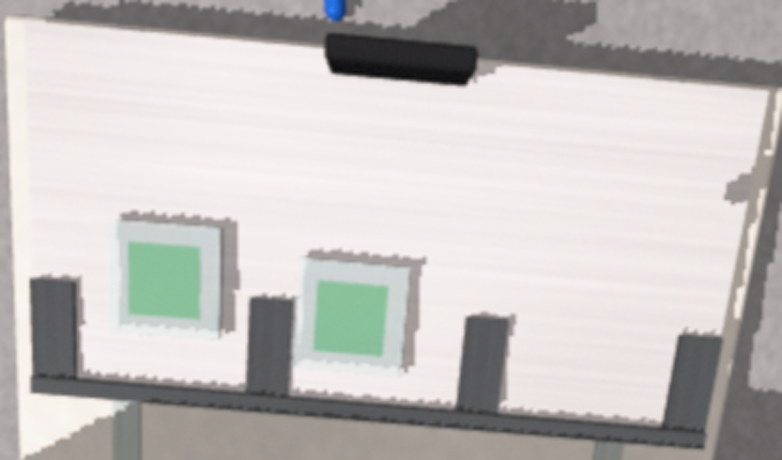

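In this view the middle plate has moved about 28 mm right and is square, apparently knocked, at crop (350,315). The contacts also give small frame corrections of about +1.5 mm in x and +0.7 mm in y. I'll seat both plates now, with the nose just high enough to clear the stops.

```bash
cat > push.py <<'E'
from m import *
yaw,ex,ey,hm,*_=frame(); O=down(yaw)
W=lambda c,z:np.r_[c[0]*ex+c[1]*ey,z]
ZP,ZU=.1648,.180
def go(c,z,rate=.12): bot.move_l(W(c,z),O,rate=rate)
def guarded(c,ax,end,thr=4,over=.0025):
    d=[ex,ey][ax]; c=np.array(c)
    go(c,ZU); go(c,ZP,.08); bot.pause(.15); b=bot.observe()['force'][:2]@d
    if c[ax]<end-.004: c[ax]=end-.004; go(c,ZP,.04)
    log=[]
    while c[ax]<end+over:
        c[ax]+=.0009; go(c,ZP,.02); bot.pause(.05); log.append(float(round(b-bot.observe()['force'][:2]@d,1)))
        if log[-1]>thr: break
    print('axis',ax,'end err mm',round((c[ax]-end)*1000,1),log)
    c[ax]-=.010; go(c,ZP,.08); go(c,ZU)
def seat(n,off,order='yxy'):
    h=hm[n]+[.0015,.0007]; p=hm[n]+np.array(off)/1000
    for k in order:
        if k=='y': guarded([p[0],p[1]-.031-.007],1,h[1]-.031); p[1]=h[1]
        else: guarded([p[0]-.031-.007,p[1]],0,h[0]-.031); p[0]=h[0]
E
python3 - <<'E'
from push import *
bot.move_pose(W(hm['middle']+[-.04,-.04],.24),O)
seat('middle',[-12.5,-28.1]); print(bot.observe()['time'])
seat('right',[-22.5,-14.1])
r=look('w7.png');print(r,bot.observe()['time'])
a=cv2.imread('pics/w7.png')[40:240,150:490];cv2.imwrite('pics/w7c.png',cv2.resize(a,None,fx=2.3,fy=2.3,interpolation=cv2.INTER_CUBIC))
E
```

```text
axis 1 end err mm 1.4 [-0.2, 0.3, 0.4, 0.1, 2.6, 4.3]
axis 0 end err mm 3.2 [0.5, 1.4, -0.2, 0.8, 0.4, 0.7, -0.1, 1.8]
axis 1 end err mm 1.4 [-1.0, -1.4, -1.5, 1.4, 3.0, 5.3]
83.0083
axis 1 end err mm 0.5 [0.0, 0.2, 1.7, 2.8, 4.2]
axis 0 end err mm 3.2 [-0.7, -1.3, 0.4, -0.8, -0.2, -0.8, 0.1, 0.8]
axis 1 end err mm 0.5 [0.7, 0.5, 2.3, 3.5, 4.7]
{'middle': (array([ 2. , -0.3]), array([30.6, 30.6]), -0.8), 'right': (array([ 1.7, -1.3]), array([30.7, 30.6]), -0.9)} 96.7083
```

View pics/w7c.png

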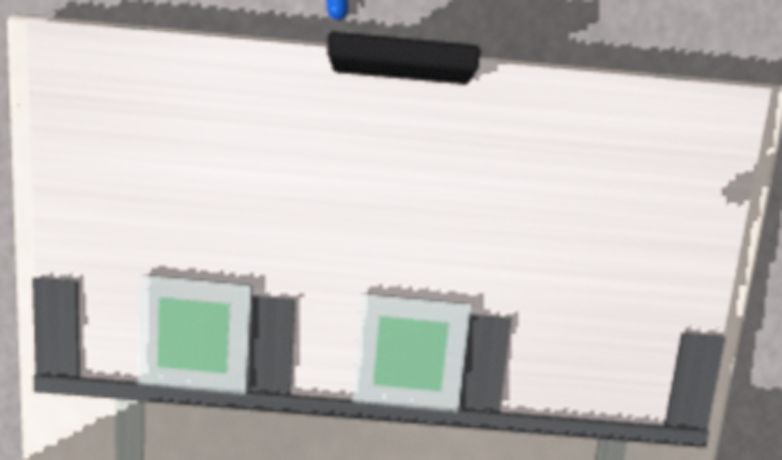

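Both plates look seated: right at crop (195,335), middle at (412,352), about square. The push toward the fence was soft because the pusher pivots about the pads, so I'll finish with a firmer fence push.

```bash
python3 - <<'E'
from push import *
bot.move_pose(W(hm['right']+[-.05,0],.22),O)
for n in ['right','middle']:
    h=hm[n]+[.0015,.0007]; guarded([h[0]-.038,h[1]],0,h[0]-.031,thr=3,over=.008)
r=look('w8.png');print(r,bot.observe()['time'])
f=grab('wrist','w8b.png')
g=cv2.cvtColor(f['image'],cv2.COLOR_BGR2GRAY)
a=f['image'][140:240,190:390];cv2.imwrite('pics/w8c.png',cv2.resize(a,None,fx=4,fy=4,interpolation=cv2.INTER_CUBIC))
# fence/stop lines in this view via same definitions
E
```

```text
axis 0 end err mm 5.9 [-0.2, -0.9, -0.2, -1.2, -1.3, -0.6, 0.3, 0.4, 2.0, 1.9, 3.4]
axis 0 end err mm 6.8 [0.1, 1.0, -0.4, -0.4, -0.8, -0.6, -0.2, -0.6, 1.9, 2.2, 2.5, 3.5]
{'middle': (array([ 2.3, -0.5]), array([30.5, 30.6]), -0.0), 'right': (array([ 2. , -1.6]), array([30.3, 30.5]), -0.4)} 109.4167
```

View pics/w8c.png

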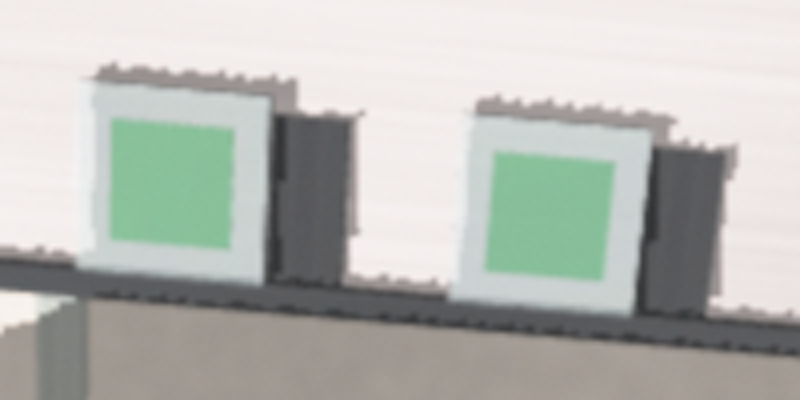

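Both plates sit flush in their corners (right insert at crop (172,183), middle at (550,216)). Now the pusher goes into the pot.

```bash
python3 - <<'E'
from push import *
p=pickle.load(open('w_p.pkl','rb')); P=ray(p,[317.7,270],.06)[0]; print(P)
x,y=P[0]+.002,P[1]
bot.move_pose([x,y,.34],down(0)); bot.move_l([x,y,.200],rate=.15); bot.pause(.2)
b=bot.observe()['force']; z=.200
while z>.1435:
    z-=.004 if z>.155 else .0015; bot.move_l([x,y,z],rate=.05); bot.pause(.05); F=bot.observe()['force']-b
    if np.linalg.norm(F)>5: break
print(z,F)
bot.pause(.1)
f=grab('scene','s9.png'); u=proj(f,P)[0].astype(int); a=f['image'][u[1]-75:u[1]+50,u[0]-80:u[0]+80]; cv2.imwrite('pics/s9c.png',cv2.resize(a,None,fx=4,fy=4,interpolation=cv2.INTER_CUBIC))
print(bot.observe()['time'])
E
```

```text
[ 0.47637057 -0.33517626  0.06      ]
0.14299999999999996 [-0.02464969 -0.48183698  0.93393094]
117.8083
```

```bash
python3 - <<'E'
from push import *
o=bot.observe(); x,y,_=o['eef_pos']
bot.move_l([x,y,.1415],rate=.03); print(bot.observe()['force'])
bot.open_gripper(); bot.pause(.3); bot.move_l([x,y,.26],rate=.12); bot.pause(.2)
f=grab('wrist','w10.png'); cv2.imwrite('pics/w10c.png',f['image'][100:400,160:480])
r=look('w11.png'); print(r, bot.observe()['time'])
f=grab('wrist'); hsv=f['image']; h=ray(f,[[0,0]],.06)
E
python3 - <<'E'
import cv2,numpy as np
a=cv2.imread('pics/w10.png')[130:380,170:470];b=cv2.imread('pics/w11.png')[20:270,150:490]
cv2.imwrite('pics/v10.png',np.hstack([a,b]))
E
```

```text
[-5.16093545  2.82330105 12.91277075]
{'middle': (array([ 2.3, -0.6]), array([30.6, 30.6]), 0.1), 'right': (array([ 2. , -1.6]), array([30.7, 30.7]), 0.2)} 122.725
```

View pics/v10.png

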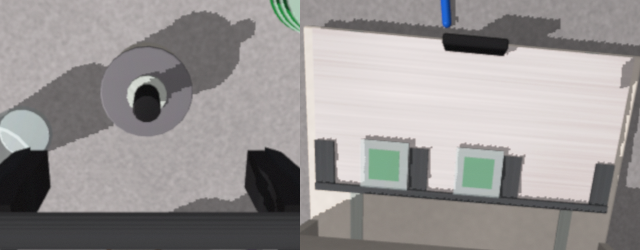

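The pusher stands in the pot lid (left, (147,95)) and both plates are unchanged (right). Now the carriage: find the handle, push with closed fingers at low speed.

```bash
python3 - <<'E'
from push import *
f=grab('wrist')
m=cv2.inRange(cv2.cvtColor(f['image'],cv2.COLOR_BGR2GRAY)[30:100,260:400],0,45)
c=max(cv2.findContours(m,cv2.RETR_EXTERNAL,cv2.CHAIN_APPROX_NONE)[0],key=cv2.contourArea)[:,0,:]+[260,30]
P=ray(f,c,.072)[:,:2]; cx,cy=P@ex,P@ey; near=np.percentile(cx,3); ym=(cy.min()+cy.max())/2
print(near,cx.max(),cy.min(),cy.max())
bot.grasp(10)
X=near-.045; Z=.113
bot.move_pose(W([X,ym],.25),O); go([X,ym],Z); bot.pause(.3); b=bot.observe()['force'][:2]@ex
x=X; t=False; log=[]
while x<near+.02:
    x+=.003; go([x,ym],Z,.03); F=b-bot.observe()['force'][:2]@ex
    if F>5: break
print('contact',x-near,F,bot.observe()['gripper_width'],bot.observe()['time'])
go([x+.095,ym],Z,.05)
x0=x; x+=.095
while x<x0+.135:
    x+=.002; go([x,ym],Z,.03); bot.pause(.1); F=b-bot.observe()['force'][:2]@ex; log.append(float(round(F,1)))
    if F>22: break
print('travel',x-x0,log,bot.observe()['eef_pos'],bot.observe()['time'])
go([x-.03,ym],Z,.08); go([x-.03,ym],.25,.15)
bot.move_pose(W([x-.01,ym],.34),O); bot.pause(.2); grab('wrist','w12.png'); grab('top','t12.png')
a=cv2.imread('pics/w12.png');b=cv2.imread('pics/t12.png')[60:300,140:460]
cv2.imwrite('pics/v12.png',np.hstack([a[:,120:520],cv2.resize(b,(400,300))[[*range(300)]+[299]*180]]))
E
```

```text
0.5063847718490121 0.5197056636512903 0.05426418369212802 0.11217797555594528
contact 0.01200000000000001 5.494446191746617 0.004959751885261746 131.3
travel 0.10299999999999998 [5.5, 7.9, 16.9, 24.9] [0.62040021 0.03206356 0.11189   ] 134.75
```

View pics/v12.png

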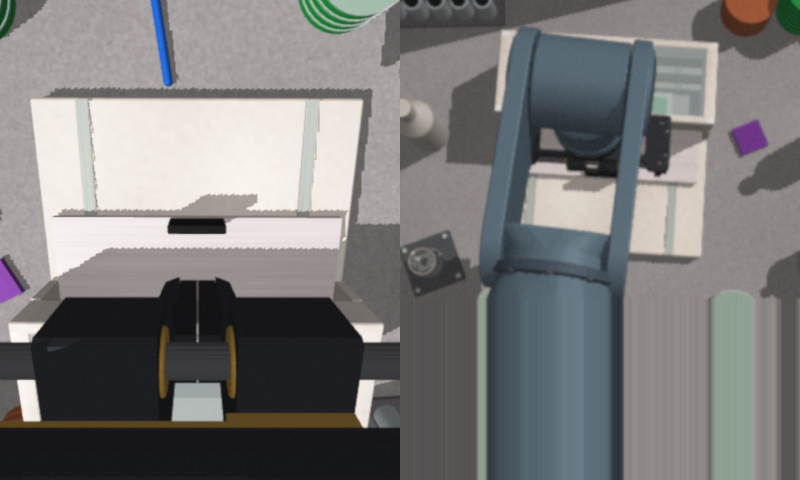

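The carriage is in, with the force spiking to 25 N at the stop; the handle is at (197,226) in the left panel. I'll measure the handle and check the plates through the window with the arm moved clear.

```bash
python3 - <<'E'
from push import *
f=grab('wrist')
m=cv2.inRange(cv2.cvtColor(f['image'],cv2.COLOR_BGR2GRAY)[200:245,270:370],0,45)
c=max(cv2.findContours(m,cv2.RETR_EXTERNAL,cv2.CHAIN_APPROX_NONE)[0],key=cv2.contourArea)[:,0,:]+[270,200]
P=ray(f,c,.072)[:,:2]; print('handle near', np.percentile(P@ex,3),'travel',np.percentile(P@ex,3)-.5064,(P@ey).min(),(P@ey).max())
bot.move_pose([.25,.40,.35],down(0)); bot.pause(.2)
t=grab('top','t13.png'); a=t['image'][70:280,200:410]; b=t['image'][225:315,435:525]
hm2={n:v+[.1215,0] for n,v in hm.items()}
print({n:proj(t,np.r_[v[0]*ex+v[1]*ey,ZC+.008]) for n,v in hm2.items()},bot.observe()['time'])
cv2.imwrite('pics/v13.png',np.hstack([cv2.resize(a,(570,570),interpolation=cv2.INTER_CUBIC),np.vstack([cv2.resize(b,(230,230)),np.zeros((340,230,3),np.uint8)])]))
E
```

```text
handle near 0.6196952247172768 travel 0.11329522471727682 0.054845952926232566 0.11063251789378441
{'right': array([[344.04972971, 144.57064816]]), 'middle': array([[297.54219849, 141.78664694]])} 139.2833
```

View pics/v13.png

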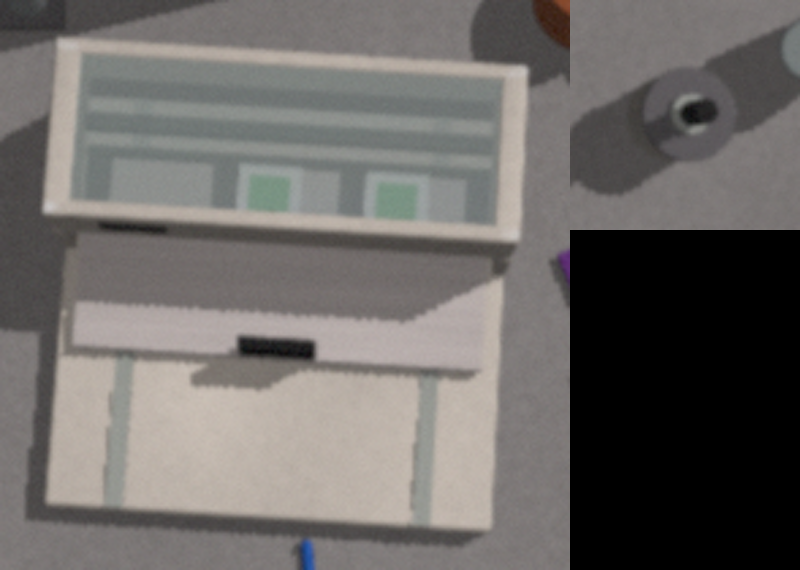

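```bash
python3 - <<'E'
from push import *
f=grab('top')
r=[]
for n,(u0,u1,v0,v1) in [('pics/top0.png',(275,320,248,264)),('pics/t13.png',(280,325,190,206))]:
    g=cv2.cvtColor(cv2.imread(n),cv2.COLOR_BGR2GRAY)[v0:v1,u0:u1]
    ys,xs=np.nonzero(g<50); P=ray(f,[xs.mean()+u0,ys.mean()+v0],.072)[0,:2]; r.append((P@ex,P@ey,len(xs)))
print(r, r[1][0]-r[0][0])
E
```

```text
[(np.float64(0.5082179557887868), np.float64(0.08177292121489142), 99), (np.float64(0.626071592178758), np.float64(0.08077154534968883), 142)] 0.11785363638997115
```

The travel measures about 118 mm. I'll press once more against the stop to be sure, then hand in.

```bash
python3 - <<'E'
from push import *
x,ym,Z=.5064+.012+.103-.03,.083,.113
bot.move_pose(W([x,ym],.25),O); go([x,ym],Z,.12); bot.pause(.3); b=bot.observe()['force'][:2]@ex
log=[]; x+=.018; go([x,ym],Z,.05)
while len(log)<14:
    x+=.0015; go([x,ym],Z,.03); bot.pause(.1); F=b-bot.observe()['force'][:2]@ex; log.append((round((x-.6214)*1000,1),float(round(F,1))))
    if F>30: break
print(log)
go([x-.03,ym],Z,.08); go([x-.03,ym],.25,.15)
bot.move_pose([.25,.40,.35],down(0)); bot.pause(.3)
f=grab('top','t14.png'); d=cv2.absdiff(f['image'],cv2.imread('pics/t13.png'))[70:280,200:410]; print('diff',d.max(),(d.max(2)>30).sum())
print(bot.observe()['time']); 
E
```

```text
[(-10.5, 0.1), (-9.0, 0.5), (-7.5, 0.3), (-6.0, 5.3), (-4.5, 11.3), (-3.0, 19.0), (-1.5, 23.0), (-0.0, 31.0)]
diff 20 0
149.9083
```

```bash
python3 -c "
from workcell import bot
print(bot.job_done())"
```

```text
the job is handed in; nothing more can be done
None
```

The job is handed in at about 150 s; the judge returned no verdict. My last pictures show the two plates present (middle and right) square in their corners, the pusher upright in the pot lid, and the carriage pressed against its stop (about 118 mm of travel measured).

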